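# Load the nut grinder, fit its knob and hold it running

### The arm

A 7-joint arm with a two-finger parallel gripper is mounted at the origin on the work surface; the furniture and walls round the work are solid. World frame = base frame: x ahead of the robot, y to its left, z up, the work surface at z = 0. Lengths are in m, angles in rad, forces in N, time in s.
With the tool pointing down it reaches from about 0.4 to 0.875 m from the base axis. Payload 19.3 kg.
Tool frame: the origin (TCP) lies at the very end of the fingers, on their centre line; the grasp point (between the pads) lies 19 mm behind it; z points along the fingers, y is the direction in which the jaws open and shut (so a half turn about z gives the same grasp; the last joint's range is limited). The gripper opens to 85 mm and grips with 20 to 120 N. Pads are 22 mm wide; open, the fingers measure 114 mm over their backs; the gripper's body (76 mm by 85 mm) begins 54 mm behind the grasp point. The pads swing forward as they close: fully open they stand 13 mm farther back than shut.
Start: joints at [1.181, 0.521, -0.036, 1.599, 0.021, 1.021, -0.113], TCP at [0.196, -0.593, 0.231] pointing down, gripper open.
Joint ranges: [-2.91, 2.91], [-0.3, 2.13], [-1.5, 1.42], [0.17, 2.43], [-1.26, 4.41], [0.16, 1.93], [-2.52, 2.52]. Speed limits (rad/s): [1.89, 1.89, 2.39, 2.39, 3.01, 3.01, 3.01].

### API

Orientations are given as [roll, pitch, yaw] about the fixed x, y, z axes, in that order (R = Rz(yaw) Ry(pitch) Rx(roll)).
In Python, from workcell import bot, grab_frame, calibration, workorder gives the robot as it stands.
- The arm moves only by the tool move_arm, never from a script. Its arguments are lists of equal length, an entry for each row: "jaw": the closure in counts, from 0 (fully open) to 255 (shut); "dp": the shift along the tool's x, y, z in units of 800 mm (1.0 is 800 mm), a list of three; "rotation": the turn, a rotation vector about the tool's x, y, z in units of pi rad (1.0 is pi rad), a list of three. In form: {"jaw": [jaw, ...], "dp": [[dx, dy, dz], ...], "rotation": [[rx, ry, rz], ...]}. A call has 1 to 10 rows; each row shifts and turns the commanded pose from where the row before left it, along the tool's axes as they then stand; what a row does not reach is not made up. A row lasts 1/8 s, in which the tool goes at most 62.5 mm and 10.7 degrees, less where a joint would pass 70% of its speed; a pose out of reach is approached as far as the arm can. A call with a number of a shift or a turn outside -1 to 1 is refused whole. A call with a gripper value outside its range is refused whole. The fingers move at their own pace and stop on an object; "squeeze" is the grip in N (left out, the last holds). Time passes only in rows, so rows that do not move let the fingers close. It gives the time, the measured TCP pose, the force and the opening at its end, in the units of the state.
- bot.observe(): the state, without advancing time (a new reading comes with each control period).
- grab_frame(name): name is "side" or "top"; returns the picture (384x512x3 uint8, blue, green, red); there is no depth.
- calibration(name): a dict with "camera_matrix" (3x3 intrinsics, pixels), "T" (4x4, takes a point from camera to world coordinates). Camera axes: x right, y down, z forward; pixel columns grow to the right and rows downward; lengths in m; the calibration is good to about 2 mm. A picture is of the moment at which its call begins. calibration takes no time and is no camera call.
- workorder.job_done(): hands the job in, once; it reports no verdict.
The state is a dict: "clock": time; "qpos": joint angles; "qd": joint speeds; "joint_efforts": joint torques, N m; "position": TCP position; "tool_rot": TCP orientation; "force": force on the tool from outside, world axes, zero at the start; "moment": the same for the moment, N m; "grip_width": finger opening in m.
Only numpy, scipy, OpenCV 4.12 (cv2) and the standard library are available. Lean on these libraries where they do the work, as an engineer would, in place of code of your own. Each camera call takes 0.05 s, during which the arm holds its last target. There are 200 camera calls.

### The job

Load and run the nut grinder: tip all five hazelnuts from the small cup into the steel hopper without touching the nuts with the gripper, and stand the empty cup upright back on the worktop. Then pick up the loose black knob, turn it so that its D-shaped bore matches the flat on the grinder's shaft, push it fully home and keep pressing the spring-loaded shaft all the way down: the program finishes while still holding the knob pressed. Leave the two spice jars where they stand.

Things in the scene. Friction and masses are not known exactly. Their poses are not given: they have to be found in the camera images.
- cup: small white straight-sided cup with a blue band, 62 mm high, 60 mm outer diameter, open at the top; inside it narrows from 57 mm diameter at the rim to 45 mm at its floor, 12 mm above the foot. Origin: centre of the foot, z up through the mouth. About 0.14 kg, loose on the worktop left or right of the grinder, with the five nuts in it.
- nut0: one of five loose brown hazelnuts, balls of 16 mm diameter, 11 g; they start in the cup. Origin: its centre.
- nut1: one of five loose brown hazelnuts, balls of 16 mm diameter, 11 g; they start in the cup. Origin: its centre.
- nut2: one of five loose brown hazelnuts, balls of 16 mm diameter, 11 g; they start in the cup. Origin: its centre.
- nut3: one of five loose brown hazelnuts, balls of 16 mm diameter, 11 g; they start in the cup. Origin: its centre.
- nut4: one of five loose brown hazelnuts, balls of 16 mm diameter, 11 g; they start in the cup. Origin: its centre.
- grinder: nut grinder, fixed to the worktop: white housing 150 mm (x) by 240 mm (y) and 50 mm high, round steel hopper on its +y half, control shaft on its -y half, 130 mm from the hopper's centre. Origin: centre of its underside; front (green lamp, small drawer) faces -x.
- hopper_in (a point): centre of the hopper's inner floor, 53 mm above the worktop; inner radius there about 35 mm, widening to 56 mm at the rim.
- hopper_rim (a point): centre of the hopper's open mouth, 110 mm above the worktop, outer radius of the rim 60 mm.
- shaft_seat (a point): on the axis of the upright brass D-shaft, at its foot: top face of the round black 48 mm collar on which the knob comes to rest, 59 mm above the worktop when not pressed. z up; the x axis points to the side of the shaft's flat, which a red line on the collar marks. Collar and shaft turn only against stiff friction (0.6 N m) and need no turning.
- shaft_tip (a point): centre of the D-shaft's upper end, 16 mm above shaft_seat, same axes. The shaft is 16 mm in diameter with its flat 4 mm from the axis on the +x side, and has a 2 mm chamfer at the tip.
- press (a joint): travel of the spring-loaded shaft, pushed straight down with its collar: 0 m up, 0.005 m fully down against a firm stop; the spring takes 4 N to start and 8 N fully down and pushes it up again when let go.
- knob: loose black control knob, 44 mm diameter, 45 mm high, 50 g, standing bore down on the worktop, left or right of the grinder, on the other side from the cup. D-shaped bore from below, 18 mm deep, radius 9.2 mm, its flat 5.2 mm from the axis on the +x side; red lines on top of the bar and down the side mark that side. Origin: centre of the underside, z up.
- knob_bar (a point): top centre of the knob's bar grip, 45 mm above its origin, same axes: bar 40 mm long (x), 14 mm wide (y), from 22 to 45 mm high, above the round skirt. Fully home, the knob's origin lies on shaft_seat with the x axes alike (about 0.15 rad of play); turned wrongly it stands 16 mm too high.
- spice_red: spice jar with a red cap, 45 mm diameter, 108 mm high, loose bystander. Origin: centre of its foot.
- spice_black: small spice jar with a black cap, 40 mm diameter, 105 mm high, bystander. Origin: centre of its foot.
Things that resemble listed ones, but are neither listed nor needed, are in the scene too. There is more than one size of the cup; the one meant has the size given above.

How it is judged:
By the outcome, as a careful person would: the job done as asked, in the order asked, and still so for the second after the job is handed in, while the arm keeps its last pose, push and grip.
It also fails if it takes over 72 s, if anything falls off the work surface, if the arm or the gripper's body presses on something with over 40 N, if the wrist force passes 120 N, or if a joint passes its speed limit or range.

## Working session

There is one attempt and no reset: what is moved stays moved. The work goes in short steps, Python scripts to look and compute and a tool call to move; the robot and the scene stay as the last step left them, time stands still between calls to the robot, and variables do not carry over. Pictures are saved under pics/ and viewed, about 8 in all and at most 12, crops included, and the job is handed in when it is done.

Besides the shell and the picture viewer there is one more tool, called after "Call:" as name(argument=value, ...), one argument or row to a line, values as JSON. move_arm: Moves the arm, as the interface text tells. Shifts and turns lie within -1 to 1; 1 stands for 800 mm of shift or pi rad of turn. Its arguments: {"type":"object","properties":{"jaw":{"type":"array","items":{"type":"number"}},"dp":{"type":"array","items":{"type":"array","items":{"type":"number","minimum":-1,"maximum":1}}},"rotation":{"type":"array","items":{"type":"array","items":{"type":"number","minimum":-1,"maximum":1}}},"squeeze":{"type":"number"}},"required":["jaw","dp","rotation"]}

```bash
mkdir -p pics; ls; cat > h.py <<'E'
import numpy as np,cv2
from workcell import bot,grab_frame,calibration,workorder
from scipy.spatial.transform import Rotation as R
def ray(name,u,v,z):
    c=calibration(name);K=np.array(c["camera_matrix"]);T=np.array(c["T"])
    d=T[:3,:3]@np.linalg.solve(K,[u,v,1]);o=T[:3,3]
    return o+d*(z-o[2])/d[2]
def proj(name,p):
    c=calibration(name);K=np.array(c["camera_matrix"]);T=np.linalg.inv(np.array(c["T"]))
    q=K@(T[:3,:3]@np.array(p)+T[:3,3]);return q[:2]/q[2]
E
python3 - <<'E'
from h import *
print(bot.observe())
for n in("side","top"):
    c=calibration(n);print(n,np.round(c["camera_matrix"],1).tolist(),np.round(c["T"],3).tolist())
    cv2.imwrite(f"pics/{n}0.png",cv2.resize(grab_frame(n),(800,600),interpolation=cv2.INTER_CUBIC))
E
```

```text
pics
{'clock': 0.0, 'qpos': array([ 1.18081757,  0.52200873, -0.03634962,  1.60001388,  0.02118524,
        1.02113305, -0.11280411]), 'qd': array([-0.0008749 , -0.00019584, -0.00023699,  0.00200741, -0.00077568,
       -0.00025385,  0.00081269]), 'joint_efforts': array([ 4.22688987e-03, -9.27065992e+01,  1.98104873e+00, -3.69934523e+01,
        1.77542714e-02,  8.11497797e-03,  1.49198098e-05]), 'position': array([ 0.19634052, -0.59298524,  0.23072668]), 'tool_rot': array([-3.14041563e+00,  6.24151134e-05,  3.19776365e-01]), 'force': array([-0.02830345,  0.51190258,  0.15074605]), 'moment': array([-0.00502109, -0.00705077,  0.04110894]), 'grip_width': 0.08572338490210518}
side [[477.0, 0.0, 254.3], [0.0, 477.0, 190.1], [0.0, 0.0, 1.0]] [[0.99, -0.057, 0.127, 0.179], [-0.139, -0.449, 0.883, -1.724], [0.006, -0.892, -0.453, 0.977], [0.0, 0.0, 0.0, 1.0]]
top [[367.1, 0.0, 254.0], [0.0, 367.1, 183.2], [0.0, 0.0, 1.0]] [[0.002, -0.99, 0.138, 0.26], [-1.0, -0.004, -0.015, 0.008], [0.015, -0.138, -0.99, 1.291], [0.0, 0.0, 0.0, 1.0]]
```

View pics/top0.png

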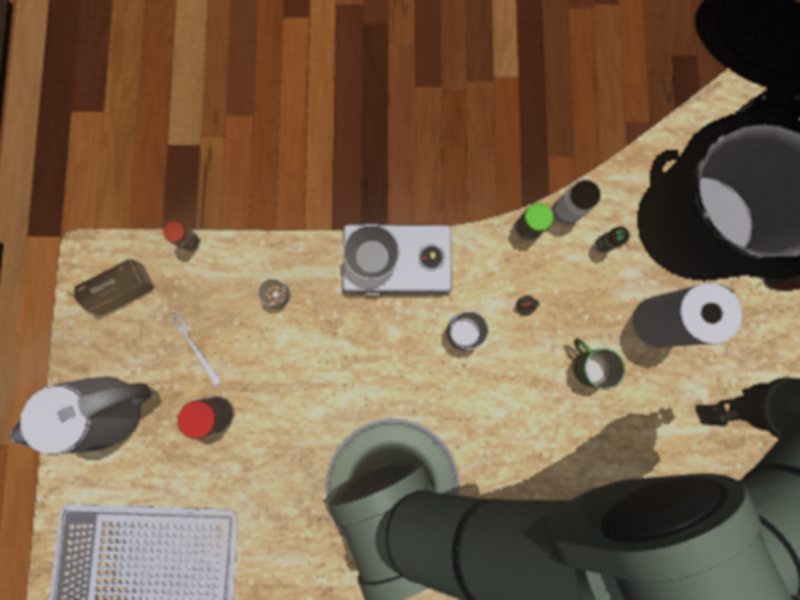

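View pics/side0.png

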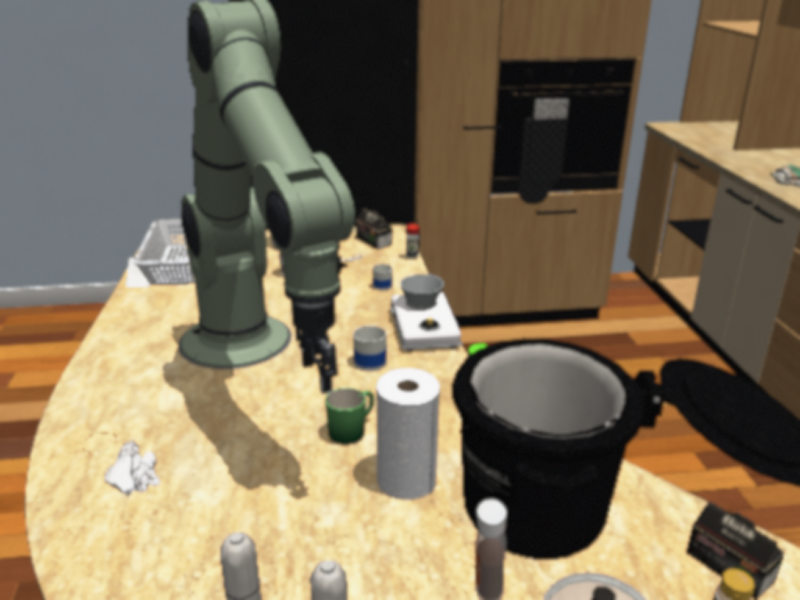

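Top view (800 px scale): cup with nuts at (274,295), larger empty decoy cup (466,331), hopper (371,253), shaft (431,257), knob (527,305). Next come close crops and positions.

```bash
python3 - <<'E'
from h import *
f=np.mean([grab_frame("top").astype(float) for _ in range(6)],0).astype(np.uint8)
s=512/800
def crop(u,v,r=22,k=400):
    u,v=int(u*s),int(v*s);print(u-r,v-r,k/(2*r));return cv2.resize(f[v-r:v+r,u-r:u+r],(k,k),interpolation=cv2.INTER_CUBIC)
a=np.hstack([crop(527,305,12,300),crop(431,257,16,300)])
b=np.hstack([crop(274,295,16,300),crop(371,253,28,300)])
cv2.imwrite("pics/c1.png",np.vstack([a,b]))
for n,u,v,z in[("cuprim",274,293,.062),("knob",527,305,.04),("shaft",431,257,.075),("hopper",371,250,.11),
  ("gr c1",344,226,.05),("gr c2",451,226,.05),("gr c3",451,293,.05),("gr c4",344,293,.05),("redjar",175,231,.108),("cupbig",466,330,.08)]:
    print(n,np.round(ray("top",u*s,v*s,z),4))
E
```

```text
325 183 12.5
259 148 9.375
159 172 9.375
209 133 5.357142857142857
cuprim [0.415  0.2542 0.062 ]
knob [ 0.3936 -0.2968  0.04  ]
shaft [ 0.4931 -0.0835  0.075 ]
hopper [0.5007 0.0449 0.11  ]
gr c1 [0.5667 0.107  0.05  ]
gr c2 [ 0.5681 -0.1302  0.05  ]
gr c3 [ 0.4182 -0.1286  0.05  ]
gr c4 [0.4172 0.1047 0.05  ]
redjar [0.5394 0.4562 0.108 ]
cupbig [ 0.3358 -0.1562  0.08  ]
```

View pics/c1.png

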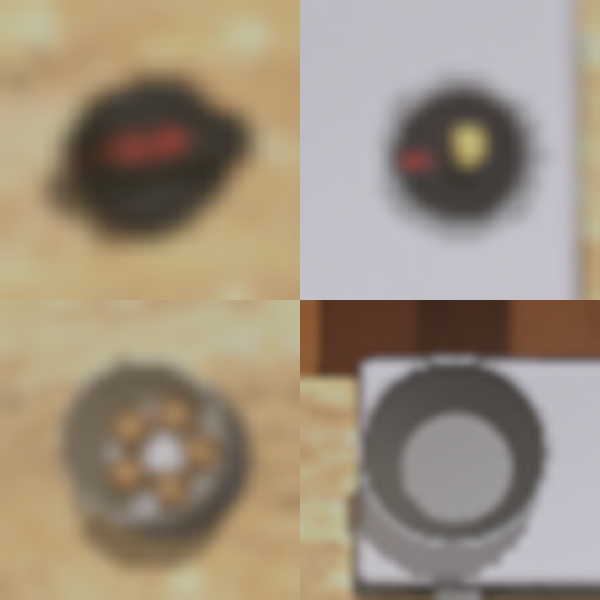

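View of crops: the knob's red line runs left from the bar centre, so its +x is near world +y. The collar's red line also points left. The cup holds all five nuts and the hopper is empty. I'll write a row planner and set out.

```bash
cat >> h.py <<'E'
def Rt(h,y):   # tool rotation from z direction and jaw direction
    z=np.array(h,float);z/=np.linalg.norm(z);y=np.array(y,float);y-=z*(y@z);y/=np.linalg.norm(y)
    return R.from_matrix(np.c_[np.cross(y,z),y,z])
def log():
    o=bot.observe();open("log.txt","a").write(repr([*map(float,o["qpos"]),*map(float,o["position"]),*map(float,o["tool_rot"])])+"\n");return o
def plan(wps,jaw,start=None):
    """wps: [(pos,Rot,nrows)]; prints rows for move_arm, 10 per call"""
    o=log();p,r=start or (np.array(o["position"]),R.from_euler("xyz",o["tool_rot"]))
    rows=[]
    for P,Q,n in wps:
        P=np.array(P,float);p0,r0=p,r;v=(r0.inv()*Q).as_rotvec()
        for i in range(1,n+1):
            tp=p0+(P-p0)*i/n;tr=r0*R.from_rotvec(v*i/n)
            d=np.round(r.inv().apply(tp-p)/.8,3);w=np.round((r.inv()*tr).as_rotvec()/np.pi,3)
            if np.linalg.norm(d)*.8>.0625 or np.linalg.norm(w)*180>10.7: print("FAST",i,np.linalg.norm(d)*.8,np.linalg.norm(w)*180)
            rows.append((d,w));p=p+r.apply(d*.8);r=r*R.from_rotvec(w*np.pi)
    f=lambda a:"["+",".join("%g"%(x+0.) for x in a)+"]"
    for k in range(0,len(rows),10):
        c=rows[k:k+10]
        print('jaw',[jaw]*len(c));print('dp [',",".join(f(a) for a,_ in c),"]");print('rot [',",".join(f(b) for _,b in c),"]")
    return p,r
E
python3 - <<'E'
from h import *
D=lambda psi:R.from_euler("xyz",[np.pi,0,psi])
plan([((.50,-.2,.35),D(.9),10),((.46,.38,.32),D(1.57),12)],0)
E
```

```text
jaw [0, 0, 0, 0, 0, 0, 0, 0, 0, 0]
dp [ [0.051,-0.035,-0.015],[0.054,-0.031,-0.015],[0.055,-0.029,-0.015],[0.057,-0.025,-0.014],[0.058,-0.022,-0.015],[0.059,-0.019,-0.015],[0.06,-0.015,-0.015],[0.061,-0.012,-0.015],[0.062,-0.008,-0.015],[0.062,-0.004,-0.014] ]
rot [ [0,0,-0.018],[0,0,-0.019],[0,0,-0.018],[0,0,-0.019],[0,0,-0.018],[0,0,-0.019],[0,0,-0.018],[0,0,-0.019],[0,0,-0.018],[0,0,-0.019] ]
jaw [0, 0, 0, 0, 0, 0, 0, 0, 0, 0]
dp [ [0.045,-0.041,0.003],[0.047,-0.038,0.003],[0.049,-0.036,0.003],[0.051,-0.032,0.003],[0.052,-0.03,0.004],[0.055,-0.027,0.003],[0.055,-0.024,0.003],[0.057,-0.021,0.003],[0.058,-0.017,0.003],[0.059,-0.015,0.003] ]
rot [ [0,0,-0.018],[0,0,-0.017],[0,0,-0.018],[0,0,-0.018],[0,0,-0.018],[0,0,-0.017],[0,0,-0.018],[0,0,-0.018],[0,0,-0.018],[0,0,-0.017] ]
jaw [0, 0]
dp [ [0.06,-0.011,0.003],[0.06,-0.007,0.003] ]
rot [ [0,0,-0.018],[0,0,-0.018] ]
```

Call:
move_arm(
  jaw=[0,0,0,0,0,0,0,0,0,0],
  dp=[
    [0.051,-0.035,-0.015],
    [0.054,-0.031,-0.015],
    [0.055,-0.029,-0.015],
    [0.057,-0.025,-0.014],
    [0.058,-0.022,-0.015],
    [0.059,-0.019,-0.015],
    [0.06,-0.015,-0.015],
    [0.061,-0.012,-0.015],
    [0.062,-0.008,-0.015],
    [0.062,-0.004,-0.014],
  ],
  rotation=[
    [0,0,-0.018],
    [0,0,-0.019],
    [0,0,-0.018],
    [0,0,-0.019],
    [0,0,-0.018],
    [0,0,-0.019],
    [0,0,-0.018],
    [0,0,-0.019],
    [0,0,-0.018],
    [0,0,-0.019],
  ],
)

```text
clock: 1.65
position: [0.501, -0.1986, 0.3504]
tool_rot: [3.141, -0.0, 0.903]
force: [-0.2, -1.0, 0.5]
grip_width: 0.0853
```

Call:
move_arm(
  jaw=[0,0,0,0,0,0,0,0,0,0],
  dp=[
    [0.045,-0.041,0.003],
    [0.047,-0.038,0.003],
    [0.049,-0.036,0.003],
    [0.051,-0.032,0.003],
    [0.052,-0.03,0.004],
    [0.055,-0.027,0.003],
    [0.055,-0.024,0.003],
    [0.057,-0.021,0.003],
    [0.058,-0.017,0.003],
    [0.059,-0.015,0.003],
  ],
  rotation=[
    [0,0,-0.018],
    [0,0,-0.017],
    [0,0,-0.018],
    [0,0,-0.018],
    [0,0,-0.018],
    [0,0,-0.017],
    [0,0,-0.018],
    [0,0,-0.018],
    [0,0,-0.018],
    [0,0,-0.017],
  ],
)

```text
clock: 2.9
position: [0.4662, 0.2848, 0.3249]
tool_rot: [3.141, 0.0, 1.458]
force: [1.2, -0.2, -0.4]
grip_width: 0.0852
```

Call:
move_arm(
  jaw=[0,0],
  dp=[
    [0.06,-0.011,0.003],
    [0.06,-0.007,0.003],
  ],
  rotation=[
    [0,0,-0.018],
    [0,0,-0.018],
  ],
)

```text
clock: 3.15
position: [0.4601, 0.3818, 0.3201]
tool_rot: [3.141, 0.0, 1.572]
force: [1.0, -1.2, 0.4]
grip_width: 0.0856
```

```bash
python3 - <<'E'
from h import *
a=np.radians(25);Q=Rt([0,-np.cos(a),-np.sin(a)],[1,0,0])
plan([((.415,.40,.20),Q,12),((.415,.352,.09),Q,4)],0)
E
```

```text
jaw [0, 0, 0, 0, 0, 0, 0, 0, 0, 0]
dp [ [0.002,-0.005,0.013],[0.003,-0.004,0.012],[0.004,-0.005,0.012],[0.005,-0.005,0.011],[0.007,-0.004,0.011],[0.007,-0.005,0.01],[0.009,-0.005,0.01],[0.009,-0.005,0.009],[0.01,-0.004,0.007],[0.01,-0.005,0.007] ]
rot [ [0,-0.03,0],[0,-0.03,0],[0,-0.03,0],[0,-0.03,0],[0,-0.03,0],[0,-0.031,0],[0,-0.03,0],[0,-0.03,0],[0,-0.03,0],[0,-0.03,0] ]
jaw [0, 0, 0, 0, 0, 0]
dp [ [0.012,-0.005,0.006],[0.011,-0.004,0.005],[0.025,0,0.028],[0.025,0,0.028],[0.025,0,0.028],[0.025,0,0.028] ]
rot [ [0,-0.03,0],[0,-0.03,0],[0,0,0],[0,0,0],[0,0,0],[0,0,0] ]
```

Call:
move_arm(
  jaw=[0,0,0,0,0,0,0,0,0,0],
  dp=[
    [0.002,-0.005,0.013],
    [0.003,-0.004,0.012],
    [0.004,-0.005,0.012],
    [0.005,-0.005,0.011],
    [0.007,-0.004,0.011],
    [0.007,-0.005,0.01],
    [0.009,-0.005,0.01],
    [0.009,-0.005,0.009],
    [0.01,-0.004,0.007],
    [0.01,-0.005,0.007],
  ],
  rotation=[
    [0,-0.03,0],
    [0,-0.03,0],
    [0,-0.03,0],
    [0,-0.03,0],
    [0,-0.03,0],
    [0,-0.031,0],
    [0,-0.03,0],
    [0,-0.03,0],
    [0,-0.03,0],
    [0,-0.03,0],
  ],
)

```text
clock: 4.4
position: [0.4228, 0.395, 0.2194]
tool_rot: [-3.138, 0.945, 1.572]
force: [0.1, 0.6, -2.7]
grip_width: 0.0854
```

```bash
python3 - <<'E'
from h import *
o=log();print(o["qpos"].round(3),o["position"].round(3))
E
cat log.txt
```

```text
[-0.971  0.94  -0.21   1.187  0.515  1.929 -1.231] [0.423 0.395 0.219]
[1.1808100334300642, 0.5214977807578884, -0.03628759407348564, 1.5996033540544077, 0.02121366483351557, 1.0211206315633494, -0.1128198611614193, 0.19641241564393763, -0.5932520123561552, 0.23119290635479334, -3.1413508894540456, 3.839774773606308e-05, 0.31972176779579375]
[-0.3116742235278154, 0.4728853103359369, -0.7049399265928362, 1.5361790231290566, 0.3165743954665668, 1.2493327687750602, -1.0622138401567773, 0.460050247865666, 0.38175603453152035, 0.3200617772648924, 3.1413300035902334, 5.4050617172896054e-05, 1.5715832797689893]
[-0.97138324921632, 0.9397346374310722, -0.2100287639123411, 1.1874562209413018, 0.5149681629399512, 1.928519791984396, -1.2307706987378766, 0.42279998084758524, 0.39502051411548694, 0.21944222747131992, -3.1380468903115197, 0.9454919335552328, 1.572054436519534]
```

```bash
cat >> h.py <<'E'
LO=np.array([-2.91,-.3,-1.5,.17,-1.26,.16,-2.52]);HI=np.array([2.91,2.13,1.42,2.43,4.41,1.93,2.52])
def fk(q,par,s):
    L=par[:4];o=par[4];off=par[5:7]
    r=R.from_euler("z",s[0]*q[0]+off[0]);p=np.array([0,0,L[0]])
    r=r*R.from_euler("y",q[1]);p=p+r.apply([0,0,0])
    r=r*R.from_euler("z",s[1]*q[2]);p=p+r.apply([0,0,L[1]])
    r=r*R.from_euler("y",q[3]);r=r*R.from_euler("z",s[2]*q[4]);p=p+r.apply([0,0,L[2]])
    r=r*R.from_euler("y",q[5]);r=r*R.from_euler("z",s[3]*q[6]+o);p=p+r.apply([0,0,L[3]])
    return p,r
E
python3 - <<'E'
from h import *
import itertools,ast
from scipy.optimize import least_squares
d=np.array([ast.literal_eval(l) for l in open("log.txt")])
def res(par,s):
    e=[]
    for x in d:
        p,r=fk(x[:7],par,s);e+=[*(p-x[7:10]),*(.3*(R.from_euler("xyz",x[10:]).inv()*r).as_rotvec())]
    return e
best=[]
for s in itertools.product([1,-1],repeat=4):
    for o in(0,1.57,3.14,-1.57):
        f=least_squares(res,[.35,.45,.45,.27,o,0,0],args=(s,));best.append((f.cost,s,f.x))
best.sort(key=lambda t:t[0])
for b in best[:3]:print(b[0],b[1],b[2].round(4),np.abs(res(b[2],b[1])).max())
E
```

```text
0.00031237129021563726 (-1, -1, -1, -1) [ 0.2851  0.573   0.4014  0.3432  1.5047 -0.0767  0.    ] 0.01865376271091708
0.00031237129023398104 (-1, -1, -1, -1) [ 0.2851  0.573   0.4014  0.3432  1.5047 -0.0767  0.    ] 0.018653743546263615
0.0003123712902371407 (-1, -1, -1, -1) [ 0.2851  0.573   0.4014  0.3432  1.5047 -0.0767  0.    ] 0.01865392606649709
```

```bash
cat >> h.py <<'E'
S=(-1,-1,-1,-1)
def fk2(q,P):
    d1,L1,L2,L3,o,o1,ae,af,aw,yo,ys,yt=P
    r=R.from_euler("z",-q[0]+o1);p=np.array([0,0,d1])
    p=p+r.apply([0,ys,0]);r=r*R.from_euler("yz",[0,0])*R.from_euler("y",q[1])
    r=r*R.from_euler("z",-q[2]);p=p+r.apply([ae,yo,L1])
    r=r*R.from_euler("y",q[3]);r=r*R.from_euler("z",-q[4]);p=p+r.apply([af,0,L2])
    r=r*R.from_euler("y",q[5]);p=p+r.apply([aw,yt,0]);r=r*R.from_euler("z",-q[6]+o);p=p+r.apply([0,0,L3])
    return p,r
E
cat > fit.py <<'E'
from h import *
import ast
from scipy.optimize import least_squares
d=np.array([ast.literal_eval(l) for l in open("log.txt")])
def res(P,reg=1):
    e=[]
    for x in d:
        p,r=fk2(x[:7],P);e+=[*(p-x[7:10]),*(.3*(R.from_euler("xyz",x[10:]).inv()*r).as_rotvec())]
    return e+list(reg*.003*(np.array(P)-P0))
P0=np.array([.3,.5,.42,.3,1.57,0,0,0,0,0,0,0])
f=least_squares(res,P0);print(f.x.round(4),np.abs(res(f.x,0)).max())
for x in d:print(fk2(x[:7],f.x)[0]-x[7:10],(R.from_euler("xyz",x[10:]).inv()*fk2(x[:7],f.x)[1]).as_rotvec())
np.save("P.npy",f.x)
E
python3 fit.py
```

```text
[ 0.3126  0.5268  0.4208  0.3288  1.5708  0.     -0.0133 -0.0053 -0.01
 -0.0319 -0.0197 -0.0076] 1.4899684999680751e-06
[-7.07906550e-07  4.93108402e-07 -1.04528074e-06] [-3.95686507e-11 -2.49133321e-10 -1.69006141e-07]
[3.85789093e-07 1.66481050e-07 1.48996850e-06] [-5.56978259e-11  2.70656648e-10 -1.69006135e-07]
[-6.11314700e-07  1.76276045e-07 -5.58269623e-07] [-8.35499969e-07 -2.13839357e-09  2.58293390e-07]
```

```bash
cat >> h.py <<'E'
from scipy.optimize import least_squares
def ik(p,r,q0,m=.06):
    P=np.load("P.npy")
    def e(q):
        a,b=fk2(q,P);return [*(10*(a-p)),*(3*(b.inv()*r).as_rotvec()),*(.01*(q-q0))]
    f=least_squares(e,np.clip(q0,LO+m+.01,HI-m-.01),bounds=(LO+m,HI-m));a,b=fk2(f.x,P)
    return f.x,np.linalg.norm(a-p)*1e3,np.degrees((b.inv()*r).magnitude())
E
python3 - <<'E'
from h import *
q0=bot.observe()["qpos"];c=np.array([.415,.254,.042]);hop=np.array([.5,.048,0])
for az in(-90,-70,-50):
  for al in(20,30,40):
    A,a=np.radians(az),np.radians(al)
    h=np.array([np.cos(A),np.sin(A),0]);z=np.cos(a)*h-[0,0,np.sin(a)]
    Q=Rt(z,np.cross([0,0,1],h));  # jaw dir
    if Q.as_matrix()[0,1]<0: Q=Q*R.from_euler("z",np.pi)
    out=[];q=q0
    for back in(.11,0):
        q,ep,er=ik(c+(.024-back)*z,Q,q);out.append((round(ep,1),round(er,1)))
    qg=q
    pr=[]
    for kind in("pitch","roll+","roll-"):
        q=qg;l=[]
        for t in range(0,121,20):
            ax=np.cross([0,0,1],h) if kind=="pitch" else (h if kind=="roll+" else -h)
            rr=R.from_rotvec(ax*np.radians(t));g=hop+[0,0,.185]-rr.apply([0,0,.02])*[1,1,0]
            q,ep,er=ik(g+.024*rr.apply(z),rr*Q,q);l.append(round(ep+er))
        pr.append((kind,l,q.round(1).tolist()))
    print(az,al,out,qg.round(2))
    for x in pr:print("   ",*x)
E
```

```text
-90 20 [(np.float64(0.0), np.float64(0.0)), (np.float64(0.0), np.float64(0.0))] [-0.94  1.17 -0.1   1.5   0.59  1.66 -1.38]
    pitch [0, 0, 0, 0, 0, 0, 0] [0.9, 0.8, -1.0, 2.0, -0.3, 0.7, 0.3]
    roll+ [0, 0, 0, 0, 0, 0, 0] [-1.5, 1.8, 1.3, 1.9, 0.0, 0.9, -2.5]
    roll- [0, 0, 0, 0, 0, 0, 0] [-0.8, 1.2, 0.4, 1.6, 0.6, 1.9, 1.0]
-90 30 [(np.float64(0.0), np.float64(0.0)), (np.float64(0.0), np.float64(0.0))] [-0.87  1.08 -0.18  1.59  0.61  1.53 -1.41]
    pitch [0, 0, 0, 0, 0, 0, 0] [1.0, 1.0, -1.1, 1.9, -0.3, 0.8, 0.4]
    roll+ [0, 0, 0, 0, 0, 0, 0] [-1.6, 2.0, 1.3, 2.0, -0.0, 0.7, -2.5]
    roll- [0, 0, 0, 0, 0, 0, 0] [-0.9, 1.4, 0.7, 1.5, 0.4, 1.9, 1.2]
-90 40 [(np.float64(0.0), np.float64(0.0)), (np.float64(0.0), np.float64(0.0))] [-0.81  0.99 -0.21  1.67  0.61  1.37 -1.41]
    pitch [0, 0, 0, 0, 0, 0, 0] [1.0, 1.1, -1.1, 1.9, -0.4, 0.8, 0.5]
    roll+ [0, 0, 0, 0, 0, 0, 7] [-1.7, 2.1, 1.3, 2.1, -0.0, 0.5, -2.5]
    roll- [0, 0, 0, 0, 0, 3, 0] [-1.0, 1.8, 1.3, 1.4, 0.0, 1.9, 1.8]
-70 20 [(np.float64(0.0), np.float64(0.0)), (np.float64(0.0), np.float64(0.0))] [-0.99  1.12 -0.18 
[... 1226 characters left out ...]
.1, 2.0, 1.2, 1.8, 0.5]
-50 30 [(np.float64(0.0), np.float64(0.0)), (np.float64(0.0), np.float64(0.0))] [-0.96  1.   -0.29  1.97  1.15  1.34 -1.49]
    pitch [0, 0, 0, 0, 0, 0, 0] [0.6, 1.0, -0.9, 1.6, -0.2, 1.4, 0.6]
    roll+ [0, 0, 15, 33, 71, 125, 47] [0.7, 2.1, -1.2, 2.4, 4.1, 1.9, -1.7]
    roll- [0, 0, 0, 0, 0, 0, 0] [-0.8, 1.2, 0.0, 1.9, 1.1, 1.9, 0.6]
-50 40 [(np.float64(0.0), np.float64(0.0)), (np.float64(0.0), np.float64(0.0))] [-0.87  0.91 -0.33  2.02  1.15  1.2  -1.43]
    pitch [0, 0, 0, 0, 0, 0, 0] [0.6, 1.1, -0.9, 1.5, -0.2, 1.5, 0.6]
    roll+ [0, 0, 29, 58, 86, 38, 17] [0.7, 2.1, -1.2, 2.4, 4.2, 1.9, -1.8]
    roll- [0, 0, 0, 0, 0, 0, 0] [-0.8, 1.2, 0.2, 1.8, 0.9, 1.9, 0.6]
```

```bash
cat >> h.py <<'E'
def pose(az,al):
    A,a=np.radians(az),np.radians(al);h=np.array([np.cos(A),np.sin(A),0]);z=np.cos(a)*h-[0,0,np.sin(a)]
    Q=Rt(z,np.cross([0,0,1],h))
    if Q.as_matrix()[0,1]<0: Q=Q*R.from_euler("z",np.pi)
    return h,z,Q
E
python3 - <<'E'
from h import *
h,z,Q=pose(-70,25);c=np.array([.415,.254,.042])
t=c+.024*z;print(t,z)
plan([(t-.13*z+[0,0,.03],Q,8),(t-.10*z,Q,2)],0)
E
```

```text
[0.42243941 0.23356038 0.03185716] [ 0.30997552 -0.85165074 -0.42261826]
jaw [0, 0, 0, 0, 0, 0, 0, 0, 0, 0]
dp [ [0.008,-0.006,0.016],[0.009,-0.007,0.015],[0.01,-0.007,0.015],[0.009,-0.008,0.015],[0.011,-0.007,0.013],[0.011,-0.008,0.014],[0.011,-0.009,0.013],[0.012,-0.008,0.012],[0.017,0,0.027],[0.017,0,0.026] ]
rot [ [-0.012,-0.007,-0.007],[-0.012,-0.008,-0.007],[-0.012,-0.007,-0.007],[-0.012,-0.008,-0.007],[-0.012,-0.007,-0.007],[-0.013,-0.008,-0.007],[-0.012,-0.007,-0.007],[-0.012,-0.008,-0.007],[0,0,0],[0,0,0] ]
```

Call:
move_arm(
  jaw=[0,0,0,0,0,0,0,0,0,0],
  dp=[
    [0.008,-0.006,0.016],
    [0.009,-0.007,0.015],
    [0.01,-0.007,0.015],
    [0.009,-0.008,0.015],
    [0.011,-0.007,0.013],
    [0.011,-0.008,0.014],
    [0.011,-0.009,0.013],
    [0.012,-0.008,0.012],
    [0.017,0,0.027],
    [0.017,0,0.026],
  ],
  rotation=[
    [-0.012,-0.007,-0.007],
    [-0.012,-0.008,-0.007],
    [-0.012,-0.007,-0.007],
    [-0.012,-0.008,-0.007],
    [-0.012,-0.007,-0.007],
    [-0.013,-0.008,-0.007],
    [-0.012,-0.007,-0.007],
    [-0.012,-0.008,-0.007],
    [0,0,0],
    [0,0,0],
  ],
)

```text
clock: 5.65
position: [0.3919, 0.3193, 0.0741]
tool_rot: [3.133, 1.133, 1.915]
force: [-0.5, 0.4, 0.2]
grip_width: 0.0854
```

```bash
python3 - <<'E'
from h import *
print(bot.observe()["qpos"].round(2))
f=grab_frame("top");g=grab_frame("side")
a=cv2.resize(f[120:270,110:260],(400,400),interpolation=cv2.INTER_CUBIC)
print(proj("side",[.415,.254,.03]))
b=cv2.resize(g[120:220,190:290],(400,400),interpolation=cv2.INTER_CUBIC)
cv2.imwrite("pics/p1.png",np.hstack([a,b]))
h,z,Q=pose(-70,25);c=np.array([.415,.254,.042])
plan([(c+.024*z,Q,7)],0)
E
```

```text
[-1.07  1.06 -0.22  1.58  0.75  1.64 -1.36]
[244.21198556 177.70723022]
jaw [0, 0, 0, 0, 0, 0, 0]
dp [ [0,0,0.018],[0,0,0.017],[0,0,0.018],[0,0,0.018],[0,0,0.017],[0,0,0.018],[0,0,0.018] ]
rot [ [0,0,0],[0,0,0],[0,0,0],[0,0,0],[0,0,0],[0,0,0],[0,0.001,0] ]
```

View pics/p1.png

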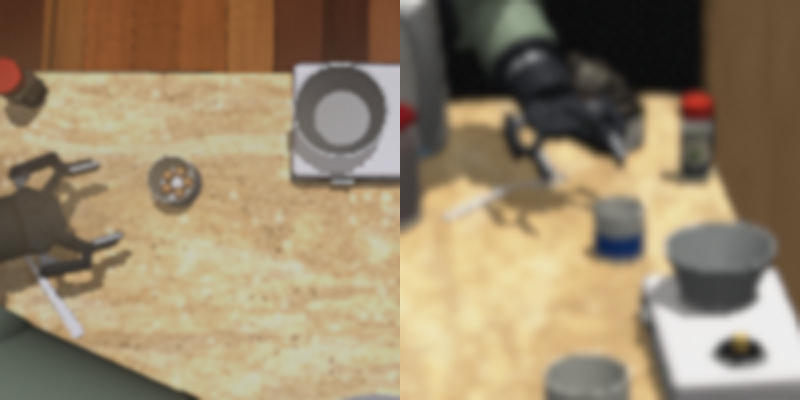

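The open fingers (tips at about (98,165) and (120,238) in the left crop) straddle the line to the cup at (175,183). Advancing and closing.

Call:
move_arm(
  jaw=[0,0,0,0,0,0,0],
  dp=[
    [0,0,0.018],
    [0,0,0.017],
    [0,0,0.018],
    [0,0,0.018],
    [0,0,0.017],
    [0,0,0.018],
    [0,0,0.018],
  ],
  rotation=[
    [0,0,0],
    [0,0,0],
    [0,0,0],
    [0,0,0],
    [0,0,0],
    [0,0,0],
    [0,0,0],
  ],
)

```text
clock: 6.62
position: [0.423, 0.2344, 0.0325]
tool_rot: [3.134, 1.133, 1.915]
force: [-0.4, -0.3, -0.0]
grip_width: 0.0852
```

Call:
move_arm(
  jaw=[255,255,255,255,255,255,255,255],
  dp=[
    [0,0,0],
    [0,0,0],
    [0,0,0],
    [0,0,0],
    [0,0,0],
    [0,0,0],
    [0,0,0],
    [0,0,0],
  ],
  rotation=[
    [0,0,0],
    [0,0,0],
    [0,0,0],
    [0,0,0],
    [0,0,0],
    [0,0,0],
    [0,0,0],
    [0,0,0],
  ],
  squeeze=40,
)

```text
clock: 7.62
position: [0.4227, 0.2356, 0.0331]
tool_rot: [3.133, 1.133, 1.915]
force: [0.5, 2.9, 5.9]
grip_width: 0.0587
```

```bash
python3 - <<'E'
from h import *
o=bot.observe();print(o["grip_width"],o["force"])
h,z,Q=pose(-70,25)
p0=np.array(o["position"]);p,r=p0,R.from_euler("xyz",o["tool_rot"])
h2,z2,Q2=pose(-50,25)
# pour: cup centre (grasp) above hopper; roll about -h2
hop=np.array([.5,.048,0]);w=[(p0+[0,0,.04],r,3),(p0+[0,0,.15],r,4)]
g=lambda t:hop+[0,0,.195]-R.from_rotvec(-h2*np.radians(t)).apply([0,0,.03])*[1,1,0]
yaw=R.from_rotvec([0,0,np.radians(20)])
w+=[(g(0)+.024*z2,yaw*r,9)]
for t in range(15,61,15):
    rr=R.from_rotvec(-h2*np.radians(t));w.append((g(t)+.024*rr.apply(z2),rr*yaw*r,3))
plan(w,255)
q=o["qpos"]
for t in range(0,121,20):
    rr=R.from_rotvec(-h2*np.radians(t));q,a,b=ik(g(t)+.024*rr.apply(z2),rr*yaw*r,q,.03);print(t,a.round(1),b.round(1),q.round(2))
E
```

```text
0.058652469275145114 [0.47750699 2.93598884 5.86696805]
jaw [255, 255, 255, 255, 255, 255, 255, 255, 255, 255]
dp [ [-0.015,0,-0.007],[-0.015,0,-0.007],[-0.015,0,-0.007],[-0.031,0,-0.015],[-0.031,0,-0.014],[-0.032,0,-0.015],[-0.031,0.001,-0.014],[-0.013,0.002,0.028],[-0.014,0.001,0.028],[-0.013,0,0.028] ]
rot [ [0,0,0],[0,0,0],[0,0,0],[0,0,0],[0,0,0],[0,0,0],[0,0,0],[-0.011,0,-0.005],[-0.011,0,-0.005],[-0.012,0,-0.006] ]
jaw [255, 255, 255, 255, 255, 255, 255, 255, 255, 255]
dp [ [-0.013,-0.002,0.028],[-0.014,-0.002,0.028],[-0.013,-0.004,0.027],[-0.013,-0.005,0.028],[-0.013,-0.007,0.027],[-0.013,-0.007,0.028],[0,-0.004,0],[0,-0.005,0],[0,-0.004,0],[0.001,-0.004,0] ]
rot [ [-0.011,0,-0.005],[-0.011,0,-0.005],[-0.011,0,-0.005],[-0.011,0,-0.006],[-0.011,0,-0.005],[-0.012,0,-0.005],[0.012,0,-0.025],[0.012,0,-0.025],[0.012,0.001,-0.026],[0.012,0,-0.025] ]
jaw [255, 255, 255, 255, 255, 255, 255, 255]
dp [ [0.001,-0.004,0.001],[0.001,-0.004,0],[0.001,-0.003,0.001],[0.001,-0.004,0],[0.002,-0.003,0.001],[0.001,-0.002,0],[0.001,-0.003,0.001],[0.002,-0.002,0.001] ]
rot [ [0.011,0,-0.025],[0.012,0,-0.025],[0.012,0,-0.025],[0.012,0,-0.025],[0.011,0,-0.025],[0.012,0,-0.025],[0.012,0,-0.026],[0.012,0,-0.025] ]
0 0.0 0.0 [-0.71  0.64 -0.09  2.27  1.4   1.22 -1.33]
20 0.0 0.0 [-0.7   0.68 -0.1   2.19  1.25  1.3  -0.93]
40 0.0 0.0 [-0.7   0.75 -0.11  2.12  1.15  1.42 -0.59]
60 0.0 0.0 [-0.7   0.83 -0.11  2.05  1.1   1.54 -0.29]
80 0.0 0.0 [-0.7   0.93 -0.11  2.01  1.08  1.67 -0.02]
100 0.0 0.0 [-0.71  1.02 -0.1   1.98  1.09  1.78  0.25]
120 0.0 0.0 [-0.72  1.1  -0.09  1.97  1.13  1.88  0.51]
```

Call:
move_arm(
  jaw=[255,255,255,255,255,255,255,255,255,255],
  dp=[
    [-0.015,0,-0.007],
    [-0.015,0,-0.007],
    [-0.015,0,-0.007],
    [-0.031,0,-0.015],
    [-0.031,0,-0.014],
    [-0.032,0,-0.015],
    [-0.031,0.001,-0.014],
    [-0.013,0.002,0.028],
    [-0.014,0.001,0.028],
    [-0.013,0,0.028],
  ],
  rotation=[
    [0,0,0],
    [0,0,0],
    [0,0,0],
    [0,0,0],
    [0,0,0],
    [0,0,0],
    [0,0,0],
    [-0.011,0,-0.005],
    [-0.011,0,-0.005],
    [-0.012,0,-0.006],
  ],
)

```text
clock: 8.88
position: [0.4539, 0.1662, 0.1842]
tool_rot: [3.133, 1.133, 2.033]
force: [0.1, -0.1, -2.3]
grip_width: 0.0589
```

Call:
move_arm(
  jaw=[255,255,255,255,255,255,255,255,255,255],
  dp=[
    [-0.013,-0.002,0.028],
    [-0.014,-0.002,0.028],
    [-0.013,-0.004,0.027],
    [-0.013,-0.005,0.028],
    [-0.013,-0.007,0.027],
    [-0.013,-0.007,0.028],
    [0,-0.004,0],
    [0,-0.005,0],
    [0,-0.004,0],
    [0.001,-0.004,0],
  ],
  rotation=[
    [-0.011,0,-0.005],
    [-0.011,0,-0.005],
    [-0.011,0,-0.005],
    [-0.011,0,-0.006],
    [-0.011,0,-0.005],
    [-0.012,0,-0.005],
    [0.012,0,-0.025],
    [0.012,0,-0.025],
    [0.012,0.001,-0.026],
    [0.012,0,-0.025],
  ],
)

```text
clock: 10.12
position: [0.5034, 0.0223, 0.1862]
tool_rot: [-2.433, 1.017, 2.899]
force: [0.1, -0.0, -1.2]
grip_width: 0.0587
```

```bash
python3 - <<'E'
from h import *
o=bot.observe();print(o["qpos"].round(2),o["force"].round(1),o["grip_width"])
f=grab_frame("top");g=grab_frame("side")
a=cv2.resize(f[110:230,170:290],(400,400),interpolation=cv2.INTER_CUBIC)
b=cv2.resize(g[110:230,190:310],(400,400),interpolation=cv2.INTER_CUBIC)
cv2.imwrite("pics/p2.png",np.hstack([a,b]))
h2,z2,Q2=pose(-50,25);hop=np.array([.5,.048,0])
g=lambda t:hop+[0,0,.195]-R.from_rotvec(-h2*np.radians(t)).apply([0,0,.03])*[1,1,0]
r0=R.from_rotvec([0,0,np.radians(20)])*R.from_euler("xyz",[3.133,1.133,1.915]);w=[]
for t,n in((40,3),(60,3),(80,3),(90,2),(100,2),(110,3),(118,3)):
    rr=R.from_rotvec(-h2*np.radians(t));w.append((g(t)+.024*rr.apply(z2),rr*r0,n))
plan(w,255)
E
```

```text
[-0.73  0.7  -0.1   2.19  1.23  1.3  -0.95] [ 0.1 -0.  -1.2] 0.0586967610190996
jaw [255, 255, 255, 255, 255, 255, 255, 255, 255, 255]
dp [ [0.001,-0.005,0],[0.002,-0.005,0.001],[0.002,-0.004,0.001],[0.001,-0.004,0.001],[0.002,-0.003,0.001],[0.002,-0.004,0.001],[0.001,-0.002,0],[0.001,-0.002,0.001],[0.001,-0.002,0],[0,-0.001,0] ]
rot [ [0.015,0,-0.033],[0.016,0,-0.034],[0.015,0,-0.033],[0.016,0,-0.034],[0.015,0,-0.033],[0.016,0,-0.034],[0.016,0,-0.033],[0.016,0,-0.034],[0.015,0,-0.033],[0.012,0,-0.025] ]
jaw [255, 255, 255, 255, 255, 255, 255, 255, 255]
dp [ [0.001,-0.001,0],[0,-0.001,0],[-0.001,-0.001,0],[-0.001,-0.001,0],[0,-0.001,-0.001],[0,-0.001,0],[-0.001,-0.001,0],[-0.001,-0.001,0],[0,0,-0.001] ]
rot [ [0.012,0.001,-0.026],[0.012,0,-0.025],[0.011,0,-0.025],[0.008,0,-0.017],[0.008,0,-0.017],[0.008,0,-0.016],[0.006,0,-0.014],[0.007,0,-0.013],[0.006,0,-0.014] ]
```

View pics/p2.png

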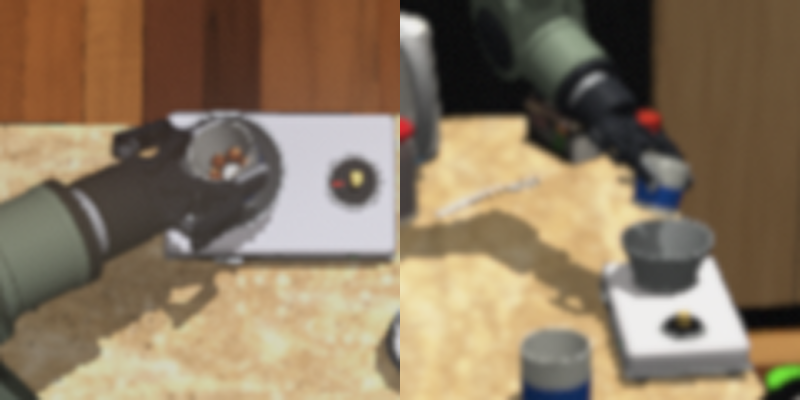

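The cup is held level above the hopper (left crop: cup at (225,150)), with the nuts still in it. Pouring.

Call:
move_arm(
  jaw=[255,255,255,255,255,255,255,255,255,255],
  dp=[
    [0.001,-0.005,0],
    [0.002,-0.005,0.001],
    [0.002,-0.004,0.001],
    [0.001,-0.004,0.001],
    [0.002,-0.003,0.001],
    [0.002,-0.004,0.001],
    [0.001,-0.002,0],
    [0.001,-0.002,0.001],
    [0.001,-0.002,0],
    [0,-0.001,0],
  ],
  rotation=[
    [0.015,0,-0.033],
    [0.016,0,-0.034],
    [0.015,0,-0.033],
    [0.016,0,-0.034],
    [0.015,0,-0.033],
    [0.016,0,-0.034],
    [0.016,0,-0.033],
    [0.016,0,-0.034],
    [0.015,0,-0.033],
    [0.012,0,-0.025],
  ],
)

```text
clock: 11.48
position: [0.4838, 0.0058, 0.1943]
tool_rot: [-1.611, 0.083, -2.881]
force: [-0.3, 0.1, -1.3]
grip_width: 0.0588
```

Call:
move_arm(
  jaw=[255,255,255,255,255,255,255,255,255],
  dp=[
    [0.001,-0.001,0],
    [0,-0.001,0],
    [-0.001,-0.001,0],
    [-0.001,-0.001,0],
    [0,-0.001,-0.001],
    [0,-0.001,0],
    [-0.001,-0.001,0],
    [-0.001,-0.001,0],
    [0,0,-0.001],
  ],
  rotation=[
    [0.012,0.001,-0.026],
    [0.012,0,-0.025],
    [0.011,0,-0.025],
    [0.008,0,-0.017],
    [0.008,0,-0.017],
    [0.008,0,-0.016],
    [0.006,0,-0.014],
    [0.007,0,-0.013],
    [0.006,0,-0.014],
  ],
)

```text
clock: 12.6
position: [0.4865, 0.0086, 0.1994]
tool_rot: [-1.352, -0.439, -2.931]
force: [0.3, 0.6, -1.0]
grip_width: 0.0589
```

Call:
move_arm(
  jaw=[255,255,255,255,255,255],
  dp=[
    [0,0,0],
    [0,0,0],
    [0,0,0],
    [0,0,0],
    [0,0,0],
    [0,0,0],
  ],
  rotation=[
    [0,0,0],
    [0,0,0],
    [0,0,0],
    [0,0,0],
    [0,0,0],
    [0,0,0],
  ],
)

```text
clock: 13.35
position: [0.4864, 0.0086, 0.1992]
tool_rot: [-1.353, -0.438, -2.931]
force: [0.4, 0.0, -0.8]
grip_width: 0.0586
```

```bash
python3 - <<'E'
from h import *
o=bot.observe();print(o["qpos"].round(2),o["force"].round(1),o["grip_width"])
h2,z2,Q2=pose(-50,25);hop=np.array([.5,.048,0])
g=lambda t:hop+[0,0,.195]-R.from_rotvec(-h2*np.radians(t)).apply([0,0,.03])*[1,1,0]
r0=R.from_rotvec([0,0,np.radians(20)])*R.from_euler("xyz",[3.133,1.133,1.915]);w=[]
for t,n in((90,3),(60,3),(30,3),(0,4)):
    rr=R.from_rotvec(-h2*np.radians(t));w.append((g(t)+.024*rr.apply(z2),rr*r0,n))
P=np.array([.4227,.2356,.0331]);q=R.from_euler("xyz",[3.133,1.133,1.915])
w.append((P+[0,0,.15],q,7))
plan(w,255)
E
```

```text
[-0.75  1.11 -0.07  1.97  1.11  1.85  0.48] [ 0.4  0.  -0.8] 0.05862487340582697
jaw [255, 255, 255, 255, 255, 255, 255, 255, 255, 255]
dp [ [0.001,0.002,0],[0.001,0.003,0.001],[0.001,0.002,0.001],[-0.002,0.002,-0.001],[-0.002,0.002,-0.001],[-0.001,0.003,0],[-0.004,0.004,-0.002],[-0.003,0.006,-0.002],[-0.003,0.005,-0.001],[-0.002,0.006,-0.001] ]
rot [ [-0.022,0,0.047],[-0.022,0,0.047],[-0.022,0,0.047],[-0.024,0,0.05],[-0.023,-0.001,0.051],[-0.024,0,0.05],[-0.024,0,0.05],[-0.023,0,0.051],[-0.024,0,0.05],[-0.018,0,0.038] ]
jaw [255, 255, 255, 255, 255, 255, 255, 255, 255, 255]
dp [ [-0.002,0.006,-0.001],[-0.001,0.006,0],[-0.001,0.007,-0.001],[0.017,0.011,-0.035],[0.017,0.009,-0.035],[0.017,0.007,-0.035],[0.017,0.005,-0.036],[0.017,0.003,-0.035],[0.017,0.001,-0.036],[0.018,0,-0.036] ]
rot [ [-0.017,-0.001,0.037],[-0.018,0,0.038],[-0.017,0,0.038],[0.014,0,0.007],[0.015,0,0.006],[0.014,0,0.007],[0.014,0,0.007],[0.015,0,0.007],[0.014,0,0.006],[0.014,0,0.007] ]
```

Call:
move_arm(
  jaw=[255,255,255,255,255,255,255,255,255,255],
  dp=[
    [0.001,0.002,0],
    [0.001,0.003,0.001],
    [0.001,0.002,0.001],
    [-0.002,0.002,-0.001],
    [-0.002,0.002,-0.001],
    [-0.001,0.003,0],
    [-0.004,0.004,-0.002],
    [-0.003,0.006,-0.002],
    [-0.003,0.005,-0.001],
    [-0.002,0.006,-0.001],
  ],
  rotation=[
    [-0.022,0,0.047],
    [-0.022,0,0.047],
    [-0.022,0,0.047],
    [-0.024,0,0.05],
    [-0.023,-0.001,0.051],
    [-0.024,0,0.05],
    [-0.024,0,0.05],
    [-0.023,0,0.051],
    [-0.024,0,0.05],
    [-0.018,0,0.038],
  ],
)

```text
clock: 14.6
position: [0.5024, 0.0215, 0.1859]
tool_rot: [-2.388, 0.995, 2.94]
force: [0.1, 0.0, -1.3]
grip_width: 0.0586
```

Call:
move_arm(
  jaw=[255,255,255,255,255,255,255,255,255,255],
  dp=[
    [-0.002,0.006,-0.001],
    [-0.001,0.006,0],
    [-0.001,0.007,-0.001],
    [0.017,0.011,-0.035],
    [0.017,0.009,-0.035],
    [0.017,0.007,-0.035],
    [0.017,0.005,-0.036],
    [0.017,0.003,-0.035],
    [0.017,0.001,-0.036],
    [0.018,0,-0.036],
  ],
  rotation=[
    [-0.017,-0.001,0.037],
    [-0.018,0,0.038],
    [-0.017,0,0.038],
    [0.014,0,0.007],
    [0.015,0,0.006],
    [0.014,0,0.007],
    [0.014,0,0.007],
    [0.015,0,0.007],
    [0.014,0,0.006],
    [0.014,0,0.007],
  ],
)

```text
clock: 15.85
position: [0.4224, 0.2363, 0.1828]
tool_rot: [3.133, 1.132, 1.914]
force: [-0.5, -0.9, -1.4]
grip_width: 0.0585
```

```bash
python3 - <<'E'
from h import *
o=bot.observe();print(o["qpos"].round(2),o["force"].round(1),o["grip_width"],o["position"],o["tool_rot"])
f=grab_frame("top")
cv2.imwrite("pics/p3.png",cv2.resize(f[115:235,140:290],(750,600),interpolation=cv2.INTER_CUBIC))
P=np.array([.4227,.2356,.0331]);q=R.from_euler("xyz",[3.133,1.133,1.915])
plan([(P+[0,0,.03],q,5),(P+[0,0,.002],q,4),(P,q,2)],255)
E
```

```text
[-1.01  0.82 -0.16  1.78  0.78  1.6  -1.26] [-0.5 -0.9 -1.4] 0.05850520703977277 [0.42241751 0.23629822 0.18277697] [3.1333673  1.13176343 1.9142324 ]
jaw [255, 255, 255, 255, 255, 255, 255, 255, 255, 255]
dp [ [0.026,0,0.014],[0.027,0,0.014],[0.026,-0.001,0.013],[0.026,0,0.014],[0.027,0,0.014],[0.008,0,0.004],[0.008,0,0.003],[0.008,0,0.004],[0.008,0,0.004],[0.001,0,0] ]
rot [ [0,0,0],[0,-0.001,0],[0,0,0],[0,0,0],[0,0,0],[0,0,0],[0,0,0],[0,0,0],[0,0,0],[0,0,0] ]
jaw [255]
dp [ [0.001,0,0.001] ]
rot [ [0,0,0] ]
```

View pics/p3.png

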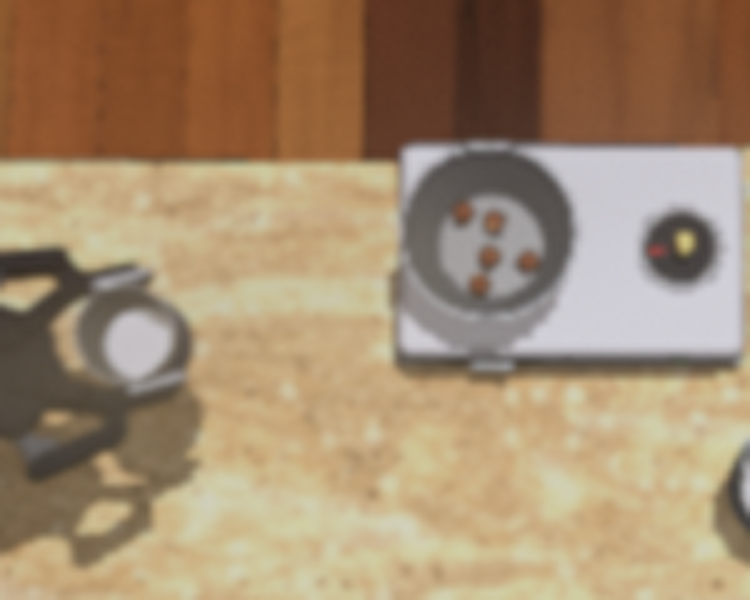

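All five nuts are in the hopper, around (490,250), and the cup at (138,345) is empty. Setting the cup down.

Call:
move_arm(
  jaw=[255,255,255,255,255,255,255,255,255,255],
  dp=[
    [0.026,0,0.014],
    [0.027,0,0.014],
    [0.026,0,0.013],
    [0.026,0,0.014],
    [0.027,0,0.014],
    [0.008,0,0.004],
    [0.008,0,0.003],
    [0.008,0,0.004],
    [0.008,0,0.004],
    [0.001,0,0],
  ],
  rotation=[
    [0,0,0],
    [0,0,0],
    [0,0,0],
    [0,0,0],
    [0,0,0],
    [0,0,0],
    [0,0,0],
    [0,0,0],
    [0,0,0],
    [0,0,0],
  ],
)

```text
clock: 17.15
position: [0.4252, 0.2312, 0.0344]
tool_rot: [3.133, 1.132, 1.916]
force: [0.8, -0.1, -0.7]
grip_width: 0.0589
```

Call:
move_arm(
  jaw=[255,255],
  dp=[
    [0.001,0,0],
    [0,0,0],
  ],
  rotation=[
    [0,0,0],
    [0,0,0],
  ],
)

```text
clock: 17.4
position: [0.4251, 0.2317, 0.0341]
tool_rot: [3.132, 1.131, 1.915]
force: [0.4, -0.3, -1.7]
grip_width: 0.0587
```

Call:
move_arm(
  jaw=[255,255],
  dp=[
    [0.0012,0,0.0006],
    [0,0,0],
  ],
  rotation=[
    [0,0,0],
    [0,0,0],
  ],
)

```text
clock: 17.65
position: [0.4251, 0.2317, 0.0331]
tool_rot: [3.132, 1.132, 1.915]
force: [-0.7, 1.0, 2.7]
grip_width: 0.0594
```

Call:
move_arm(
  jaw=[0,0,0,0,0,0],
  dp=[
    [0,0,0],
    [0,0,0],
    [0,0,0],
    [0,0,0],
    [0,0,0],
    [0,0,0],
  ],
  rotation=[
    [0,0,0],
    [0,0,0],
    [0,0,0],
    [0,0,0],
    [0,0,0],
    [0,0,0],
  ],
)

```text
clock: 18.4
position: [0.4251, 0.2316, 0.0329]
tool_rot: [3.132, 1.132, 1.915]
force: [0.4, 0.5, 0.3]
grip_width: 0.0849
```

Call:
move_arm(
  jaw=[0,0,0,0,0,0],
  dp=[
    [0,0,-0.02],
    [0,0,-0.03],
    [0,0,-0.04],
    [0,0,-0.05],
    [-0.03,0,-0.05],
    [-0.05,0,-0.03],
  ],
  rotation=[
    [0,0,0],
    [0,0,0],
    [0,0,0],
    [0,0,0],
    [0,0,0],
    [0,0,0],
  ],
)

```text
clock: 19.15
position: [0.3773, 0.3576, 0.1666]
tool_rot: [3.136, 1.13, 1.92]
force: [0.1, 0.6, 0.2]
grip_width: 0.0856
```

```bash
python3 - <<'E'
from h import *
o=log();print(o["qpos"].round(2),o["position"])
F=np.mean([grab_frame("top").astype(float) for _ in range(4)],0)
def red(u0,u1,v0,v1,z,thr=30):
    s=F[v0:v1,u0:u1];w=s[...,2]-np.maximum(s[...,1],s[...,0]);w=np.where(w>thr,w,0)
    vv,uu=np.mgrid[v0:v1,u0:u1];n=w.sum();mu,mv=(w*uu).sum()/n,(w*vv).sum()/n
    C=np.cov(np.vstack([uu.ravel(),vv.ravel()]),aweights=w.ravel());ev,E=np.linalg.eigh(C)
    print("red",mu,mv,ray("top",mu,mv,z).round(4),ev.round(2),E[:,1]);
    d=E[:,1]*3;a=ray("top",mu-d[0],mv-d[1],z);b=ray("top",mu+d[0],mv+d[1],z);print("dir deg",np.degrees(np.arctan2(*(b-a)[1::-1])))
red(325,349,183,207,.045);red(262,292,150,178,.059)
# dark collar centroid, knob
def dark(u0,u1,v0,v1,z):
    s=F[v0:v1,u0:u1].mean(2);w=np.clip(110-s,0,60);vv,uu=np.mgrid[v0:v1,u0:u1];n=w.sum()
    mu,mv=(w*uu).sum()/n,(w*vv).sum()/n;print("dark",mu,mv,ray("top",mu,mv,z).round(4))
dark(265,288,154,176,.059)
s=F[150:178,262:292];w=np.clip(s[...,2]-s[...,0]-25,0,None)*(s[...,1]-s[...,0]>20);vv,uu=np.mgrid[150:178,262:292];n=w.sum()
mu,mv=(w*uu).sum()/n,(w*vv).sum()/n;print("brass",mu,mv,ray("top",mu,mv,.075).round(4))
f=F.astype(np.uint8)
a=cv2.resize(f[183:207,325:349],(400,400),interpolation=cv2.INTER_NEAREST);b=cv2.resize(f[154:178,265:289],(400,400),interpolation=cv2.INTER_NEAREST)
cv2.imwrite("pics/p4.png",np.hstack([a,b]))
D=lambda psi:R.from_euler("xyz",[np.pi,0,psi])
plan([((.40,.30,.36),D(1.7),9),((.50,-.05,.32),D(1.0),8),((.42,-.29,.25),D(.2),8)],0)
E
```

```text
[-1.13  0.94 -0.19  1.52  0.69  1.76 -1.26] [0.37734588 0.35759072 0.16657239]
red 339.08947368421053 191.41566110397946 [ 0.4062 -0.3022  0.045 ] [16.17 36.81] [-0.97689004 -0.21374249]
dir deg 77.77412344178117
red 270.93664383561645 164.55907534246575 [ 0.4958 -0.0679  0.059 ] [0.3  0.75] [-0.99994454  0.01053205]
dir deg 90.91640523198387
dark 275.5972790864193 164.30341307580738 [ 0.4968 -0.0839  0.059 ]
brass 287.179148172632 164.5595429219001 [ 0.4931 -0.1217  0.075 ]
jaw [0, 0, 0, 0, 0, 0, 0, 0, 0, 0]
dp [ [-0.028,0,-0.004],[-0.027,0.001,-0.007],[-0.026,0.001,-0.011],[-0.024,0.002,-0.014],[-0.023,0.002,-0.017],[-0.02,0.002,-0.019],[-0.018,0.002,-0.022],[-0.014,0.002,-0.024],[-0.012,0.002,-0.026],[-0.056,0.009,0.006] ]
rot [ [0.005,0.04,0.007],[0.004,0.04,0.007],[0.005,0.039,0.007],[0.005,0.04,0.007],[0.004,0.04,0.007],[0.005,0.04,0.007],[0.004,0.039,0.007],[0.005,0.04,0.007],[0.005,0.04,0.007],[0,0,0.028] ]
jaw [0, 0, 0, 0, 0, 0, 0, 0, 0, 0]
dp [ [-0.055,0.013,0.007],[-0.054,0.018,0.006],[-0.052,0.023,0.006],[-0.05,0.027,0.006],[-0.048,0.032,0.007],[-0.044,0.035,0.006],[-0.041,0.04,0.006],[-0.038,0.01,0.011],[-0.038,0.013,0.011],[-0.035,0.017,0.011] ]
rot [ [0,0,0.028],[0,0,0.027],[0,0,0.028],[0,0,0.028],[0,0,0.028],[0,0,0.028],[0,0,0.027],[0,0,0.032],[0,0,0.032],[0,0,0.032] ]
jaw [0, 0, 0, 0, 0]
dp [ [-0.034,0.021,0.011],[-0.031,0.024,0.011],[-0.029,0.027,0.011],[-0.027,0.029,0.011],[-0.023,0.032,0.011] ]
rot [ [0,0,0.032],[0,0,0.031],[0,0,0.032],[0,0,0.032],[0,0,0.032] ]
```

View pics/p4.png

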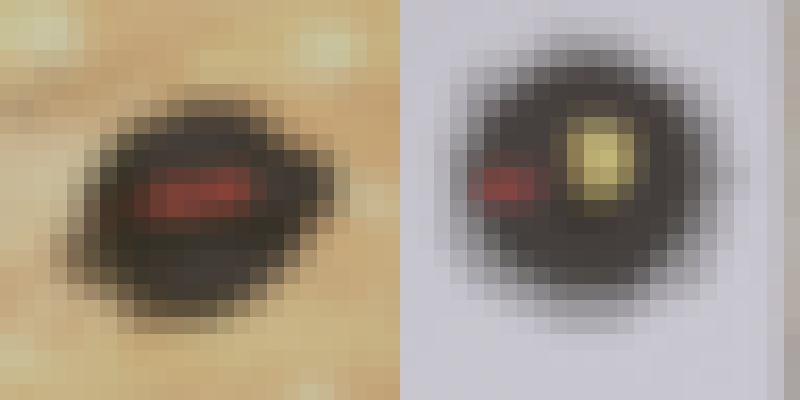

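Left crop: the bar top centre is at about (248,188) and the red line points left and slightly down, so knob yaw ≈ 95°. Right crop: collar centre (592,185) and red mark (508,185), so the shaft flat is at yaw ≈ 91–93°. I'll head there, squeezing the bar ends first to centre the knob, then gripping across the bar.

```bash
python3 - <<'E'
from h import *
for n,u,v,z in [("bartop",339.4,193.8,.045),("skirt",334.7,195.2,.005),("collar",276.0,164.6,.057)]:print(n,ray("top",u,v,z).round(4))
D=lambda psi:R.from_euler("xyz",[np.pi,0,psi])
plan([((.40,.30,.36),D(1.7),9),((.50,-.05,.32),D(1.0),8),((.397,-.302,.16),D(.09),10)],0)
E
```

```text
bartop [ 0.3979 -0.303   0.045 ]
skirt [ 0.3973 -0.2962  0.005 ]
collar [ 0.4962 -0.0854  0.057 ]
jaw [0, 0, 0, 0, 0, 0, 0, 0, 0, 0]
dp [ [-0.028,0,-0.004],[-0.027,0.001,-0.007],[-0.026,0.001,-0.011],[-0.024,0.002,-0.014],[-0.023,0.002,-0.017],[-0.02,0.002,-0.019],[-0.018,0.002,-0.022],[-0.014,0.002,-0.024],[-0.012,0.002,-0.026],[-0.056,0.009,0.006] ]
rot [ [0.005,0.04,0.007],[0.004,0.04,0.007],[0.005,0.039,0.007],[0.005,0.04,0.007],[0.004,0.04,0.007],[0.005,0.04,0.007],[0.004,0.039,0.007],[0.005,0.04,0.007],[0.005,0.04,0.007],[0,0,0.028] ]
jaw [0, 0, 0, 0, 0, 0, 0, 0, 0, 0]
dp [ [-0.055,0.013,0.007],[-0.054,0.018,0.006],[-0.052,0.023,0.006],[-0.05,0.027,0.006],[-0.048,0.032,0.007],[-0.044,0.035,0.006],[-0.041,0.04,0.006],[-0.033,0.006,0.02],[-0.033,0.009,0.02],[-0.032,0.012,0.02] ]
rot [ [0,0,0.028],[0,0,0.027],[0,0,0.028],[0,0,0.028],[0,0,0.028],[0,0,0.028],[0,0,0.027],[0,0,0.029],[0,0,0.029],[0,0,0.029] ]
jaw [0, 0, 0, 0, 0, 0, 0]
dp [ [-0.031,0.015,0.02],[-0.029,0.018,0.02],[-0.027,0.02,0.02],[-0.025,0.023,0.02],[-0.024,0.025,0.02],[-0.021,0.026,0.02],[-0.018,0.029,0.02] ]
rot [ [0,0,0.029],[0,0,0.029],[0,0,0.029],[0,0,0.029],[0,0,0.029],[0,0,0.029],[0,0,0.029] ]
```

Call:
move_arm(
  jaw=[0,0,0,0,0,0,0,0,0,0],
  dp=[
    [-0.028,0,-0.004],
    [-0.027,0.001,-0.007],
    [-0.026,0.001,-0.011],
    [-0.024,0.002,-0.014],
    [-0.023,0.002,-0.017],
    [-0.02,0.002,-0.019],
    [-0.018,0.002,-0.022],
    [-0.014,0.002,-0.024],
    [-0.012,0.002,-0.026],
    [-0.056,0.009,0.006],
  ],
  rotation=[
    [0.005,0.04,0.007],
    [0.004,0.04,0.007],
    [0.005,0.039,0.007],
    [0.005,0.04,0.007],
    [0.004,0.04,0.007],
    [0.005,0.04,0.007],
    [0.004,0.039,0.007],
    [0.005,0.04,0.007],
    [0.005,0.04,0.007],
    [0,0,0.028],
  ],
)

```text
clock: 20.6
position: [0.4137, 0.2557, 0.356]
tool_rot: [3.141, -0.002, 1.609]
force: [0.5, -0.0, -0.3]
grip_width: 0.0855
```

Call:
move_arm(
  jaw=[0,0,0,0,0,0,0,0,0,0],
  dp=[
    [-0.055,0.013,0.007],
    [-0.054,0.018,0.006],
    [-0.052,0.023,0.006],
    [-0.05,0.027,0.006],
    [-0.048,0.032,0.007],
    [-0.044,0.035,0.006],
    [-0.041,0.04,0.006],
    [-0.033,0.006,0.02],
    [-0.033,0.009,0.02],
    [-0.032,0.012,0.02],
  ],
  rotation=[
    [0,0,0.028],
    [0,0,0.027],
    [0,0,0.028],
    [0,0,0.028],
    [0,0,0.028],
    [0,0,0.028],
    [0,0,0.027],
    [0,0,0.029],
    [0,0,0.029],
    [0,0,0.029],
  ],
)

```text
clock: 21.85
position: [0.4687, -0.1267, 0.271]
tool_rot: [-3.141, 0.002, 0.725]
force: [0.5, 0.6, -0.4]
grip_width: 0.0854
```

Call:
move_arm(
  jaw=[0,0,0,0,0,0,0],
  dp=[
    [-0.031,0.015,0.02],
    [-0.029,0.018,0.02],
    [-0.027,0.02,0.02],
    [-0.025,0.023,0.02],
    [-0.024,0.025,0.02],
    [-0.021,0.026,0.02],
    [-0.018,0.029,0.02],
  ],
  rotation=[
    [0,0,0.029],
    [0,0,0.029],
    [0,0,0.029],
    [0,0,0.029],
    [0,0,0.029],
    [0,0,0.029],
    [0,0,0.029],
  ],
)

```text
clock: 22.72
position: [0.3965, -0.3032, 0.1593]
tool_rot: [3.141, 0.002, 0.087]
force: [0.3, -0.5, -0.7]
grip_width: 0.0854
```

```bash
python3 - <<'E'
from h import *
D=lambda psi:R.from_euler("xyz",[np.pi,0,psi])
plan([((.3975,-.300,.026),D(.09),7)],0)
f=grab_frame("top");g=grab_frame("side")
print(proj("side",[.3975,-.3,.02]))
a=cv2.resize(f[90:270,180:360],(400,400),interpolation=cv2.INTER_CUBIC)
b=cv2.resize(g[170:290,200:320],(400,400),interpolation=cv2.INTER_CUBIC)
cv2.imwrite("pics/p5.png",np.hstack([a,b]))
E
```

```text
jaw [0, 0, 0, 0, 0, 0, 0]
dp [ [0,-0.001,0.024],[0.001,0,0.024],[0,-0.001,0.023],[0,0,0.024],[0,-0.001,0.024],[0.001,0,0.024],[0,-0.001,0.024] ]
rot [ [0,0,0],[0,0,0],[0,0,0],[0,0,-0.001],[0,0,0],[0,0.001,0],[0,0,0] ]
[257.89043303 246.04285648]
```

View pics/p5.png

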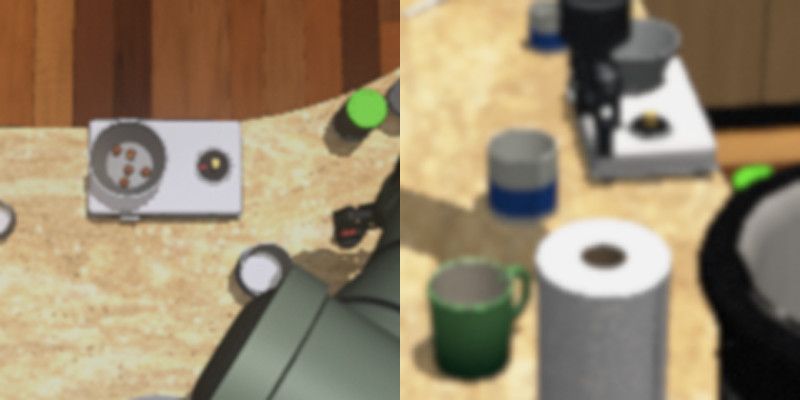

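The gripper (crop (370,215)) stands above the knob (347,232). The nuts are still in the hopper and the cup is upright at the left edge. Descending and squeezing lightly to centre.

Call:
move_arm(
  jaw=[0,0,0,0,0,0,0],
  dp=[
    [0,-0.001,0.024],
    [0.001,0,0.024],
    [0,-0.001,0.023],
    [0,0,0.024],
    [0,-0.001,0.024],
    [0.001,0,0.024],
    [0,-0.001,0.024],
  ],
  rotation=[
    [0,0,0],
    [0,0,0],
    [0,0,0],
    [0,0,0],
    [0,0,0],
    [0,0,0],
    [0,0,0],
  ],
)

```text
clock: 23.7
position: [0.3985, -0.2989, 0.0259]
tool_rot: [3.141, 0.001, 0.091]
force: [0.1, -0.4, -0.6]
grip_width: 0.0854
```

Call:
move_arm(
  jaw=[255,255,255,255,255,255,255],
  dp=[
    [0,0,0],
    [0,0,0],
    [0,0,0],
    [0,0,0],
    [0,0,0],
    [0,0,0],
    [0,0,0],
  ],
  rotation=[
    [0,0,0],
    [0,0,0],
    [0,0,0],
    [0,0,0],
    [0,0,0],
    [0,0,0],
    [0,0,0],
  ],
  squeeze=20,
)

```text
clock: 24.58
position: [0.3986, -0.2998, 0.0276]
tool_rot: [3.14, -0.0, 0.09]
force: [-0.7, 1.4, 8.1]
grip_width: 0.0399
```

Call:
move_arm(
  jaw=[0,0,0,0,0,0,0],
  dp=[
    [0,0,0],
    [0,0,0],
    [0,0,0],
    [0,0,0],
    [0,0,-0.01],
    [0,0,-0.02],
    [0,0,-0.02],
  ],
  rotation=[
    [0,0,0],
    [0,0,0],
    [0,0,0],
    [0,0,0],
    [0,0,0],
    [0,0,0],
    [0,0,0],
  ],
)

```text
clock: 25.45
position: [0.3984, -0.2998, 0.0683]
tool_rot: [3.14, 0.0, 0.09]
force: [-0.7, -0.3, 0.4]
grip_width: 0.0855
```

Call:
move_arm(
  jaw=[0,0,0,0,0,0,0,0,0,0],
  dp=[
    [0,0,0],
    [0,0,0],
    [0,0,0],
    [0,0,0],
    [0,0,0],
    [0,0,0],
    [0,0,0],
    [0,0,0],
    [0,0,0],
    [0,0,0],
  ],
  rotation=[
    [0,0,-0.05],
    [0,0,-0.05],
    [0,0,-0.05],
    [0,0,-0.05],
    [0,0,-0.05],
    [0,0,-0.05],
    [0,0,-0.05],
    [0,0,-0.05],
    [0,0,-0.05],
    [0,0,-0.05],
  ],
)

```text
clock: 26.7
position: [0.3983, -0.3002, 0.068]
tool_rot: [-3.141, 0.003, 1.666]
force: [1.0, -0.7, -0.7]
grip_width: 0.0854
```

```bash
python3 - <<'E'
from h import *
print(bot.observe()["qpos"].round(2))
D=lambda psi:R.from_euler("xyz",[np.pi,0,psi])
plan([((.3985,-.2996,.0275),D(1.66),5)],0)
E
```

```text
[ 0.7   0.58 -0.23  2.04  0.26  0.54  0.38]
jaw [0, 0, 0, 0, 0]
dp [ [0,0,0.01],[0,0,0.01],[0.001,0,0.01],[0,0,0.011],[0,0,0.01] ]
rot [ [0,0,0],[0,0,0.001],[0,0.001,0],[0,0,0],[0,0,0.001] ]
```

Call:
move_arm(
  jaw=[0,0,0,0,0],
  dp=[
    [0,0,0.01],
    [0,0,0.01],
    [0.001,0,0.01],
    [0,0,0.01],
    [0,0,0.01],
  ],
  rotation=[
    [0,0,0],
    [0,0,0.001],
    [0,0,0],
    [0,0,0],
    [0,0,0.001],
  ],
)

```text
clock: 27.32
position: [0.3981, -0.2989, 0.0262]
tool_rot: [-3.14, 0.001, 1.654]
force: [0.8, -0.5, 0.2]
grip_width: 0.0853
```

Call:
move_arm(
  jaw=[255,255,255,255,255,255,255,255,255],
  dp=[
    [0,0,0],
    [0,0,0],
    [0,0,0],
    [0,0,0],
    [0,0,0],
    [0,0,0],
    [0,0,0],
    [0,0,0],
    [0,0,0],
  ],
  rotation=[
    [0,0,0],
    [0,0,0],
    [0,0,0],
    [0,0,0],
    [0,0,0],
    [0,0,0],
    [0,0,0],
    [0,0,0],
    [0,0,0],
  ],
  squeeze=70,
)

```text
clock: 28.45
position: [0.3982, -0.299, 0.0271]
tool_rot: [-3.141, 0.002, 1.654]
force: [-1.3, 0.6, 5.6]
grip_width: 0.0124
```

```bash
python3 - <<'E'
from h import *
o=bot.observe();p=o["position"];print(o["qpos"].round(2),p,o["force"])
D=lambda psi:R.from_euler("xyz",[np.pi,0,psi]);r=R.from_euler("xyz",o["tool_rot"])
plan([(p+[0,0,.09],r,5),((.4963,-.0845,.125),D(1.59),9),((.4963,-.0845,.110),D(1.59),1)],255)
E
```

```text
[ 0.67  0.66 -0.2   2.06  0.28  0.45  0.34] [ 0.39820569 -0.29904319  0.02710636] [-1.33466208  0.61339859  5.62007462]
jaw [255, 255, 255, 255, 255, 255, 255, 255, 255, 255]
dp [ [0,0,-0.022],[0,0,-0.023],[0,0,-0.022],[0,0,-0.023],[0,0,-0.022],[0.029,0.016,-0.001],[0.028,0.016,-0.001],[0.029,0.016,-0.002],[0.029,0.015,-0.001],[0.029,0.015,-0.001] ]
rot [ [0,0,0],[0,0,0],[0,0,0],[0,0,0],[0,0,0],[0,0,0.002],[0,0,0.003],[0,0,0.002],[0,0,0.002],[0,0,0.002] ]
jaw [255, 255, 255, 255, 255]
dp [ [0.029,0.015,-0.001],[0.029,0.015,-0.002],[0.029,0.015,-0.001],[0.03,0.014,-0.001],[0,0,0.019] ]
rot [ [0,0,0.003],[0,0,0.002],[0,0.001,0.002],[0,0,0.002],[0,0,0] ]
```

Call:
move_arm(
  jaw=[255,255,255,255,255,255,255,255,255,255],
  dp=[
    [0,0,-0.022],
    [0,0,-0.023],
    [0,0,-0.022],
    [0,0,-0.023],
    [0,0,-0.022],
    [0.029,0.016,-0.001],
    [0.028,0.016,-0.001],
    [0.029,0.016,-0.002],
    [0.029,0.015,-0.001],
    [0.029,0.015,-0.001],
  ],
  rotation=[
    [0,0,0],
    [0,0,0],
    [0,0,0],
    [0,0,0],
    [0,0,0],
    [0,0,0.002],
    [0,0,0.003],
    [0,0,0.002],
    [0,0,0.002],
    [0,0,0.002],
  ],
)

```text
clock: 29.7
position: [0.4528, -0.1788, 0.1211]
tool_rot: [-3.141, 0.002, 1.62]
force: [0.4, -0.0, -0.4]
grip_width: 0.0127
```

Call:
move_arm(
  jaw=[255,255,255,255,255],
  dp=[
    [0.029,0.015,-0.001],
    [0.029,0.015,-0.002],
    [0.029,0.015,-0.001],
    [0.03,0.014,-0.001],
    [0,0,0.01],
  ],
  rotation=[
    [0,0,0.003],
    [0,0,0.002],
    [0,0,0.002],
    [0,0,0.002],
    [0,0,0],
  ],
)

```text
clock: 30.32
position: [0.4972, -0.0825, 0.1171]
tool_rot: [3.141, 0.001, 1.594]
force: [-0.5, -0.6, -0.5]
grip_width: 0.0123
```

```bash
python3 - <<'E'
from h import *
o=bot.observe();print(o["qpos"].round(2),o["position"],o["force"])
D=lambda psi:R.from_euler("xyz",[np.pi,0,psi])
plan([((.4963,-.0837,.104),D(1.59),3),((.4963,-.0837,.096),D(1.59),4)],255)
g=np.mean([grab_frame("side").astype(float) for _ in range(3)],0).astype(np.uint8);f=grab_frame("top")
print(proj("side",[.4963,-.0845,.075]),proj("top",[.4963,-.0845,.075]))
a=cv2.resize(g[160:210,250:300],(400,400),interpolation=cv2.INTER_CUBIC)
b=cv2.resize(f[135:195,240:300],(400,400),interpolation=cv2.INTER_CUBIC)
cv2.imwrite("pics/p6.png",np.hstack([a,b]))
E
```

```text
[ 0.24  0.51 -0.26  2.01  0.21  0.65 -0.13] [ 0.49715066 -0.08249617  0.11708059] [-0.5440846  -0.61574942 -0.52351448]
jaw [255, 255, 255, 255, 255, 255, 255]
dp [ [0,0,0.005],[-0.001,-0.001,0.006],[0,0,0.005],[0,0,0.003],[0,0,0.002],[0,0,0.003],[0,0,0.002] ]
rot [ [0,0,0],[0,0,0.001],[0,0,0],[0,0,0],[0,0,0],[0,0,0],[0,0,0] ]
[274.73308055 202.67683196] [276.13753879 163.55835524]
```

View pics/p6.png

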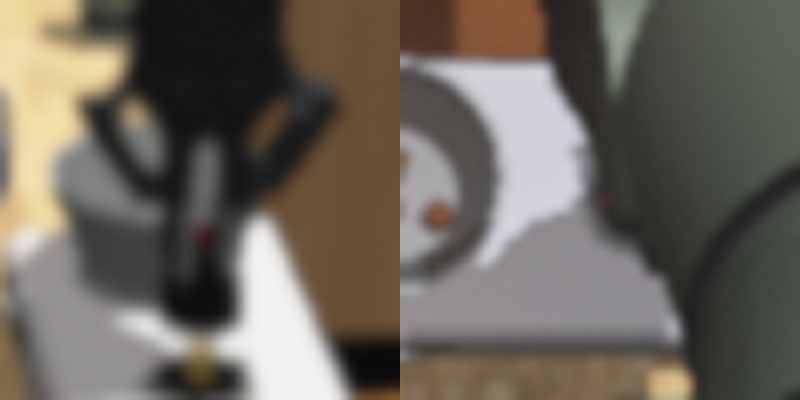

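```bash
python3 - <<'E'
from h import *
c=np.array([.497,-.0833,.090])
for n,d in (("ctr",(0,0,.045)),("-y end",(0,-.02,.045)),("+y end",(0,.02,.045)),("-y low",(0,-.02,.022)),("bottom -y",(0,-.022,0)),("tip",(0,-.022,.011))):
    print(n,((proj("side",c+d)-[250,160]+.5)*8).round(0))
g=np.mean([grab_frame("side").astype(float) for _ in range(3)],0)
s=g[180:205,270:280];w=s[...,2]-s[...,1]
i=np.argwhere(w>18);print([(int(x+270),int(y+180),int(w[y,x])) for y,x in i])
E
```

```text
ctr [206. 236.]
-y end [213. 255.]
+y end [199. 218.]
-y low [212. 297.]
bottom -y [212. 338.]
tip [212. 319.]
[(275, 188, 21), (274, 189, 21), (275, 189, 31), (275, 190, 22)]
```

Side crop: the knob's underside (200,325) is centred over the shaft (202,360). Red shows only at the bar's centre (204,236), so the red half points to +y, away from the camera, as wanted. Lowering.

Call:
move_arm(
  jaw=[255,255,255,255,255,255,255],
  dp=[
    [0,0,0.005],
    [-0.001,-0.001,0.006],
    [0,0,0.005],
    [0,0,0.003],
    [0,0,0.002],
    [0,0,0.003],
    [0,0,0.002],
  ],
  rotation=[
    [0,0,0],
    [0,0,0],
    [0,0,0],
    [0,0,0],
    [0,0,0],
    [0,0,0],
    [0,0,0],
  ],
)

```text
clock: 31.55
position: [0.4958, -0.085, 0.0961]
tool_rot: [-3.142, 0.002, 1.592]
force: [0.5, 2.2, 6.0]
grip_width: 0.0121
```

Call:
move_arm(
  jaw=[255,255,255],
  dp=[
    [0,0,0.002],
    [0,0,0.002],
    [0,0,0],
  ],
  rotation=[
    [0,0,0],
    [0,0,0],
    [0,0,0],
  ],
)

```text
clock: 31.92
position: [0.496, -0.0844, 0.0931]
tool_rot: [3.141, 0.001, 1.592]
force: [1.3, 4.8, 7.4]
grip_width: 0.0123
```

Call:
move_arm(
  jaw=[255,255],
  dp=[
    [0.0015,0,0],
    [0,0,0],
  ],
  rotation=[
    [0,0,0],
    [0,0,0],
  ],
)

```text
clock: 32.17
position: [0.4958, -0.0834, 0.0929]
tool_rot: [-3.142, 0.001, 1.592]
force: [2.5, 5.3, 2.7]
grip_width: 0.0125
```

Call:
move_arm(
  jaw=[255,255,255],
  dp=[
    [0,0,0.002],
    [0,0,0.002],
    [0,0,0],
  ],
  rotation=[
    [0,0,0],
    [0,0,0],
    [0,0,0],
  ],
)

```text
clock: 32.55
position: [0.4958, -0.0834, 0.0897]
tool_rot: [3.142, 0.001, 1.592]
force: [2.2, 6.4, 4.9]
grip_width: 0.012
```

Call:
move_arm(
  jaw=[255,255],
  dp=[
    [0.0015,0.0008,0],
    [0,0,0],
  ],
  rotation=[
    [0,0,0],
    [0,0,0],
  ],
)

```text
clock: 32.8
position: [0.4958, -0.0829, 0.0895]
tool_rot: [-3.14, 0.002, 1.591]
force: [0.6, 2.0, 0.3]
grip_width: 0.0124
```

Call:
move_arm(
  jaw=[255,255,255],
  dp=[
    [0,0,0.002],
    [0,0,0.002],
    [0,0,0],
  ],
  rotation=[
    [0,0,0],
    [0,0,0],
    [0,0,0],
  ],
)

```text
clock: 33.17
position: [0.4959, -0.0829, 0.0863]
tool_rot: [-3.141, 0.002, 1.591]
force: [1.3, 0.8, -0.7]
grip_width: 0.0125
```

```bash
python3 - <<'E'
from h import *
o=bot.observe();print(o["force"],o["moment"],o["position"])
E
```

```text
[ 1.34363915  0.8455544  -0.74797954] [ 0.17306648 -0.35764654 -0.03911992] [ 0.49590819 -0.08285413  0.08628758]
```

Call:
move_arm(
  jaw=[255,255,255,255],
  dp=[
    [0,0,0.002],
    [0,0,0.002],
    [0,0,0.001],
    [0,0,0],
  ],
  rotation=[
    [0,0,0],
    [0,0,0],
    [0,0,0],
    [0,0,0],
  ],
  squeeze=100,
)

```text
clock: 33.67
position: [0.496, -0.0828, 0.0824]
tool_rot: [-3.141, 0.002, 1.591]
force: [-1.0, 0.3, 6.1]
grip_width: 0.0117
```

Call:
move_arm(
  jaw=[255,255,255],
  dp=[
    [0,0,0.001],
    [0,0,0.001],
    [0,0,0],
  ],
  rotation=[
    [0,0,0],
    [0,0,0],
    [0,0,0],
  ],
)

```text
clock: 34.05
position: [0.4961, -0.0828, 0.0811]
tool_rot: [-3.141, 0.002, 1.592]
force: [-2.0, -0.0, 11.4]
grip_width: 0.0117
```

Call:
move_arm(
  jaw=[255,255,255,255],
  dp=[
    [0,0,0.001],
    [0,0,0.001],
    [0,0,0.001],
    [0,0,0],
  ],
  rotation=[
    [0,0,0],
    [0,0,0],
    [0,0,0],
    [0,0,0],
  ],
)

```text
clock: 34.55
position: [0.4964, -0.0828, 0.0804]
tool_rot: [3.141, 0.002, 1.591]
force: [-12.8, 3.8, 55.8]
grip_width: 0.0112
```

```bash
python3 - <<'E'
from h import *
for _ in range(3):
    g=grab_frame("side");o=bot.observe();print(o["clock"],o["force"].round(1),o["position"].round(4),o["grip_width"])
f=grab_frame("top")
a=cv2.resize(g[160:210,250:300],(400,400),interpolation=cv2.INTER_CUBIC)
b=cv2.resize(f[110:230,140:260],(400,400),interpolation=cv2.INTER_CUBIC)
cv2.imwrite("pics/p7.png",np.hstack([a,b]))
E
```

```text
34.6 [-13.2   2.5  56.4] [ 0.4964 -0.0828  0.0804] 0.01163085240533042
34.65 [-12.3   2.9  55.2] [ 0.4964 -0.0828  0.0804] 0.011581262814195342
34.7 [-12.5   3.5  56.1] [ 0.4964 -0.0828  0.0804] 0.011702933894125278
```

View pics/p7.png

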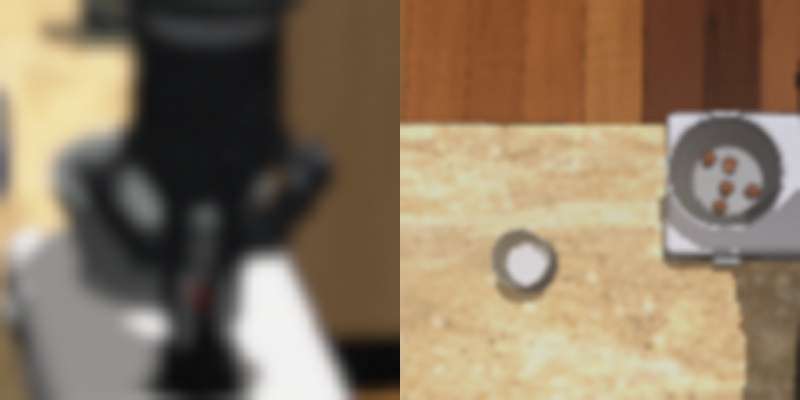

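The stop is firm: force jumped to 56 N with no further travel. Easing back to about 22 N while staying fully down.

Call:
move_arm(
  jaw=[255,255,255,255],
  dp=[
    [0,0,-0.001],
    [0,0,-0.001],
    [0,0,0],
    [0,0,0],
  ],
  rotation=[
    [0,0,0],
    [0,0,0],
    [0,0,0],
    [0,0,0],
  ],
)

```text
clock: 35.25
position: [0.4962, -0.0828, 0.0809]
tool_rot: [-3.141, 0.002, 1.591]
force: [-5.7, 2.4, 25.3]
grip_width: 0.0116
```

```bash
python3 - <<'E'
from h import *
g=np.mean([grab_frame("side").astype(float) for _ in range(4)],0)
s=g[190:206,268:282];w=s[...,2]-s[...,1]
for y,x in np.argwhere(w>14):print(x+268,y+190,int(w[y,x]),end="; ")
for z in(.099,.104,.115):print("\n",z,*[proj("side",[.4962,-.0836+d,z]).round(1) for d in(0,-.011)])
o=bot.observe();print(o["force"].round(1),o["position"].round(4),o["qpos"].round(2))
E
```

```text
274 196 17; 275 196 18; 274 197 19; 275 197 23; 275 198 16; 
 0.099 [274.8 197.2] [275.3 198.5]

 0.104 [274.9 196.1] [275.4 197.4]

 0.115 [274.9 193.6] [275.4 194.9]
[-5.7  0.9 25.5] [ 0.4961 -0.0828  0.0809] [ 0.22  0.57 -0.23  2.03  0.24  0.57 -0.15]
```

The bar-top mark sits at row 197.0. Fully home and pressed predicts 197.2; turned wrongly would give about 193.6. Handing in.

```bash
python3 -c "
from h import *
print(workorder.job_done());print(bot.observe()['force'])"
```

```text
the job is handed in; nothing more can be done
None
the job is handed in; nothing more can be done
```

The job is handed in at about 35.5 s: all five nuts are in the hopper, the empty cup stands upright on the worktop, and the knob is on the shaft, still held pressed down.

**Nuts and cup:** The cup was gripped from the side and rolled over the hopper, so no nut should have touched the gripper. The last top picture shows all five nuts in the hopper and the empty cup standing close to where it started. The spice jars were never approached; I did not check them again in a final picture.

**Knob:**
- I squeezed the bar ends first to centre the knob, then gripped across the bar and lined its red side up with the shaft's red mark.
- The bore caught on the shaft's chamfer at first. About 2 mm of sideways correction, judged from the measured forces, freed it and the knob slid home.
- The final press settled at 25 N against the stop, well over the spring's 8 N.
- The mark on the bar was at image row 197.0. Fully home and pressed predicts 197.2; a wrongly turned knob would give about 193.6.

**Push force:** While finding the stop, the push briefly reached 56 N before I eased it to 25 N. That went through the gripped knob and stayed under the 120 N wrist limit. It is above 40 N, but I judged that limit not to apply because the gripper's body was not touching anything.

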